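Hang the chassis plate on the work holder and raise it a notch

TASK

Take the chassis plate out of the wooden rack and hang it on the work holder: both holes over the two pegs at once, the side with the relay facing outward, fully home against the crossbar. Let go of it with the crossbar still at its lowest position, then lift the crossbar by its black handle until its pawl catches the next notch, and leave it standing there with the plate still hanging. Leave the other things on the table where they are.

Things in the scene. Friction and masses are not known exactly. Their poses are not given: they have to be found in the camera images.
- plate: Bare metal chassis plate 140 wide, 140 tall, 5 thick, about 0.3 kg, two round 14 mm holes 100 apart. Black relay and white terminal block on the front (18 mm proud, 49 to 75 above the lower edge, within 31 of the middle). Stands upright in the rack's slot at the start. Origin: middle of the lower edge, mid-thickness; x out of the front, y along the width, z up.
- plate_top (a point): Middle of the plate's top edge, mid-thickness, 140 mm above the plate's origin; axes as the plate's. Below it the plate is bare on both sides down to the level of the holes, so it can be pinched here across its thickness.
- hole_l (a point): Centre of the plate's hole at its +y side, mid-thickness: 50 mm to +y of the plate's middle, 85 above the lower edge, 55 below the top edge; axes as the plate's.
- hole_r (a point): Centre of the plate's hole at its -y side, 50 mm to -y of the middle, otherwise as hole_l.
- rack: Plywood plate rack, fixed: a 90 x 160 x 12 mm base with two upright rails 40 high that leave a 7 mm slot between them, along its y. Origin: middle of its underside; z up. The plate stands in the slot on the base, 12 above the table, and may lean by up to 3 degrees.
- stand: Work holder, fixed: 180 (x) x 270 (y) x 15 mm steel base, two aluminium uprights 235 high with 216 clear between them, and a grey crossbar sliding up and down between them. Origin: on the table, midway between the uprights, under the crossbar's peg face. x is the way the pegs point (level, roughly away from the robot), y along the crossbar, z up. Saw teeth 50 apart on the +y upright.
- peg_l (a point): On the axis of the crossbar's +y peg, 2.5 mm out from the crossbar's face: where hole_l comes when the plate is home (let go, it hangs 2 mm lower by the play). The two steel pegs are level, 10 in diameter, 29 long along x, 100 apart along y, 125 above the table at the start. The crossbar's top edge is 14 above their axes. Axes as the stand's; moves with the crossbar.
- peg_r (a point): The same point on the crossbar's -y peg, for hole_r.
- handle (a point): Centre of the crossbar's black handle bar, 16 x 16 mm in section, 100 long along the stand's y, 72 behind peg_l and peg_r (to -x) and 70 above them; free on all sides at its middle, the plate hanging in front. Lifting it raises the crossbar (crossbar and plate about 0.8 kg). Moves with the crossbar.
- carriage (a joint): Height of the crossbar above its lowest position, m: 0 at the start, end stop at 0.07. It falls back by its weight unless its spring pawl, at the +y upright, has caught. The pawl snaps over the next tooth once the crossbar is 0.054 to 0.055 up; let down, it then rests at 0.050 and cannot go lower again.
- screwdriver: Bystander, loose, lengths in mm: a screwdriver with a red handle, 190 long, lying between the rack and the holder. Not part of the job.
- meter: Bystander, loose, lengths in mm: a yellow hand multimeter, 150 x 80 x 36. Not part of the job.
- jar: Bystander, loose, lengths in mm: a glass jar of 64 diameter, 75 tall. Not part of the job.
- adapter: Bystander, loose, lengths in mm: a black plug-in power adapter, 70 x 45 x 38. Not part of the job.
- case_half: Bystander, loose, lengths in mm: a shallow black case half, 70 x 160 x 30, open upward. Not part of the job.
- hex_key: Bystander, loose, lengths in mm: a dark L-shaped hex key, 140 long, 8 thick. Not part of the job.
- mug: Bystander, loose, lengths in mm: a white mug, 90 tall. Not part of the job.
Mind the look-alikes: they are no part of the job. There is more than one size of the plate; the one meant has the size given above.

How it is judged:
By the outcome, as a careful person would: the job done as asked, in the order asked, and still so for the second after the job is handed in, with the robot touching nothing.
It also fails if it takes over 64 s, if anything falls off the work surface, if the arm or the gripper's body presses on something with over 40 N, if the wrist force passes 120 N, or if a joint passes its speed limit or range.

ROBOT

A 7-joint arm with a two-finger parallel gripper is mounted at the origin on the work surface. World frame = base frame: x ahead of the robot, y to its left, z up, the work surface at z = 0. Lengths are in m, angles in rad, forces in N, time in s.
With the tool pointing down it reaches from about 0.425 to 0.925 m from the base axis. Payload 6.8 kg.
Tool frame: the origin (TCP) lies at the very end of the fingers, on their centre line; the grasp point (between the pads) lies 19 mm behind it (bot.grip_depth is the distance from the TCP to the grasp point, in m); z points along the fingers, y is the direction in which the jaws open and shut (so a half turn about z gives the same grasp; the last joint's range is limited). The gripper opens to 85 mm and grips with 20 to 120 N. Pads are 22 mm wide; open, the fingers measure 114 mm over their backs; the gripper's body (76 mm by 85 mm) begins 54 mm behind the grasp point. The pads swing forward as they close: fully open they stand 13 mm farther back than shut.
Start: joints at [1.161, 0.477, 0.022, 1.555, -0.011, 1.109, -0.083], TCP at [0.201, -0.645, 0.231] pointing down, gripper open.
Joint ranges: [-2.96, 2.96], [-0.34, 2.1], [-1.41, 1.46], [0.24, 2.44], [-1.37, 4.51], [0.17, 1.92], [-2.96, 2.96]. Speed limits (rad/s): [2.39, 2.39, 3.14, 3.14, 3.14, 3.14, 3.14].

INTERFACE

Orientations are given as a unit quaternion [w, x, y, z].
In Python, from station import bot gives the robot as it stands.
- The arm moves only by the tool step_arm, never from a script. Its argument "increments" is a list of rows, each a list of 7 numbers: the shift along the world's x, y, z in m, then the turn, a rotation vector about the world's x, y, z in degrees, then the gripper command: -1 is fully open, 1 is shut, values between are in proportion. In form: [[dx, dy, dz, rx, ry, rz, fingers], ...]. A call has 1 to 10 rows; each row is the pose to reach, as a shift and turn from the pose commanded when the call began; what a row does not reach only later rows make up. A row lasts 1/12 s, in which the tool goes at most 41.7 mm and 7.16 degrees, less where a joint would pass 70% of its speed; a pose out of reach is approached as far as the arm can. A call with a gripper value outside its range is refused whole. The fingers move at their own pace and stop on an object; "force" is the grip in N (left out, the last holds). Time passes only in rows, so rows that repeat a pose let the fingers close. It gives the time, the measured TCP pose, the force and the opening at its end, in the units of the state.
- bot.get_obs(): the state, without advancing time (a new reading comes with each control period).
- bot.read_camera(name): name is "scene" or "top" or "wrist"; returns a dict with "color" (480x640x3 uint8, red, green, blue), "intrinsics" (3x3 intrinsics, pixels), "D" ([k1, k2, p1, p2, k3] as OpenCV has them; the pictures are not rectified), "extrinsics" (4x4, takes a point from camera to world coordinates). Camera axes: x right, y up, looking along -z (the intrinsics and any distortion apply to the point x, -y, -z); pixel columns grow to the right and rows downward; lengths in m; the calibration is good to about 2 mm. A picture is of the moment at which its call begins. There is no depth.
- bot.hand_in(): hands the job in, once; it reports no verdict.
Trained networks look in the newest picture that a camera, given by its name, has taken for a name from the list of things; names that differ only in an ending like _2 or _b are one class to them, and where a whole thing is asked for, a point or a joint stands for the part that bears it (a point fixed in the world has none). Each returns a list of dicts, best first, with "conf" (0 to 1); they miss things now and then, are a little off and sometimes report something else, mostly with a low value. They report only what shows in the picture. A call takes as long as a camera call. They do not tell look-alikes from the thing itself.
- bot.recognise(thing, camera): "location" ([column, row] as shares, 0 to 1, of the picture: columns of its width, rows of its height, amid what is visible of it).
- bot.place_of(thing, camera): "location" ([column, row] as shares, 0 to 1, of the picture: columns of its width, rows of its height: a listed point, or the origin of a listed thing).
The state is a dict: "t": time; "q": joint angles; "joint_vel": joint speeds; "joint_torque": joint torques, N m; "eef_pos": TCP position; "tool_rot": TCP orientation; "contact_force": force on the tool from outside, world axes, zero at the start; "torque": the same for the moment, N m; "gripper_width": opening from 0.0 (shut) to 1.0 (fully open).
Only numpy, scipy, OpenCV 4.12 (cv2) and the standard library are available. Lean on these libraries where they do the work, as an engineer would, in place of code of your own. Each camera call takes 0.05 s, during which the arm holds its last target.

## Working session

There is one attempt and no reset: what is moved stays moved. The work goes in short steps, Python scripts to look and compute and a tool call to move; the robot and the scene stay as the last step left them, time stands still between calls to the robot, and variables do not carry over. Pictures are saved under pics/ and viewed, and the job is handed in when it is done.

Besides the shell and the picture viewer there is one more tool, called after "Request:" as name(argument=value, ...) on one line, values as JSON. step_arm: Moves the arm, as the interface text tells. Its arguments: {"type":"object","properties":{"increments":{"type":"array","items":{"type":"array","items":{"type":"number"}}},"force":{"type":"number"}},"required":["increments"]}

```bash
ls; mkdir -p pics
python3 - <<'E'
from station import bot
import cv2
o=bot.get_obs(); print({k:(o[k]) for k in o})
for c in ["scene","top"]:
    r=bot.read_camera(c); cv2.imwrite(f"pics/{c}0.png",r["color"][:,:,::-1]); print(c,r["intrinsics"],r["D"],r["extrinsics"])
    for n in ["plate","plate_top","hole_l","hole_r","rack","stand","peg_l","peg_r","handle"]:
        print(n,[(round(d["location"][0]*640),round(d["location"][1]*480),round(d["conf"],2)) for d in bot.place_of(n,c)])
E
```

```text
pics
{'t': 0.0, 'q': array([ 1.16092204,  0.47778655,  0.02233154,  1.5564098 , -0.01149882,
        1.10929731, -0.08309856]), 'joint_vel': array([ 0.00179997,  0.00028101, -0.00046358,  0.00066494, -0.00079588,
        0.00018571, -0.00127842]), 'joint_torque': array([ 3.83260995e-04, -5.96461594e+01,  1.60797402e+00, -2.81201577e+01,
        1.25038682e-02,  9.35111224e-03, -1.29714351e-05]), 'eef_pos': array([ 0.2004432 , -0.64395607,  0.23035222]), 'tool_rot': array([-8.64478929e-04,  9.88635376e-01,  1.50330657e-01, -1.96276055e-04]), 'contact_force': array([ 0.31707209, -0.92906064,  0.35982939]), 'torque': array([-0.06711433,  0.0266265 ,  0.01201094]), 'gripper_width': 1.0042125710125727}
scene [[509.76552726   0.         333.1486735 ]
 [  0.         509.76552726 237.02627954]
 [  0.           0.           1.        ]] [-0.07161445  0.          0.          0.          0.        ] [[-7.57811379e-01 -5.35943722e-01  3.72137394e-01  1.13593375e+00]
 [ 6.52472427e-01 -6.23588649e-01  4.30600661e-01  6.71062094e-01]
 [ 1.28293386e-03  5.69123469e-01  8.22251076e-01  1.40342614e+0
[... 671 characters left out ...]
    ]] [-0.04329399  0.          0.          0.          0.        ] [[ 0.00854503  0.99875422 -0.04916295  0.4684924 ]
 [-0.99975926  0.00753935 -0.02060535 -0.01558107]
 [-0.02020902  0.04932719  0.9985782   1.39825851]
 [ 0.          0.          0.          1.        ]]
plate [(417, 257, 0.65), (425, 312, 0.55)]
plate_top [(429, 316, 0.71), (427, 255, 0.67)]
hole_l [(423, 332, 0.8), (403, 261, 0.76), (440, 244, 0.62), (426, 303, 0.57), (326, 161, 0.38)]
hole_r [(423, 332, 0.8), (403, 261, 0.76), (440, 244, 0.62), (426, 303, 0.57), (326, 161, 0.38)]
rack [(418, 255, 0.98), (266, 246, 0.52)]
stand [(388, 165, 0.43)]
peg_l [(238, 234, 0.63)]
peg_r [(238, 234, 0.63)]
handle [(249, 264, 0.75)]
```

View pics/scene0.png

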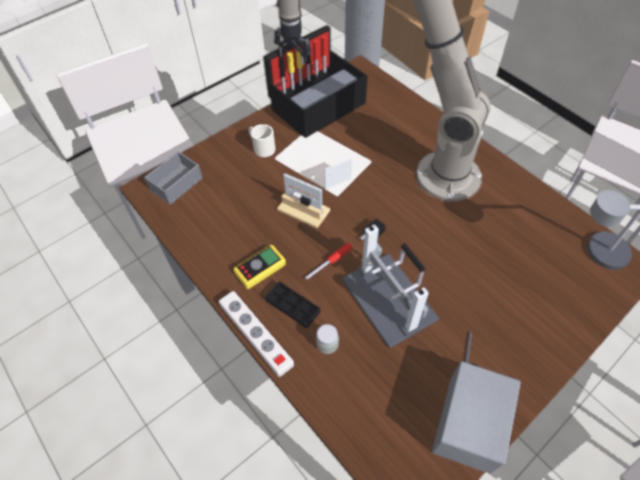

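View pics/top0.png

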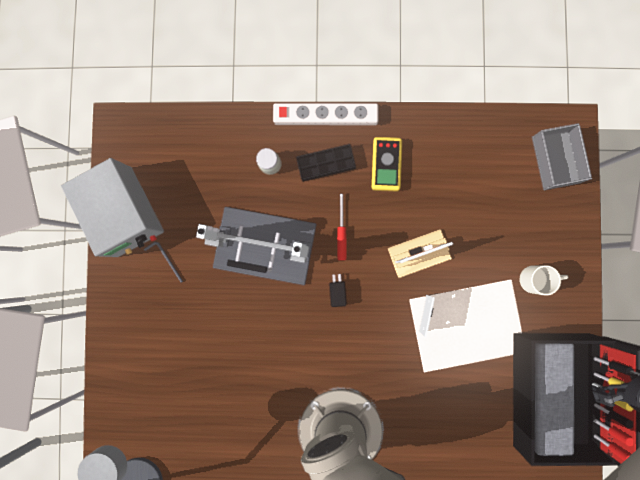

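The top view shows two plates: one in the rack at (420,252) and a look-alike on the white paper at (448,310). In the scene view they are at (303,195) and (339,172). The one in the rack fits. I'll confirm that with crops and look through the wrist camera.

```bash
cat > h.py <<'E'
import numpy as np, cv2, pickle, os
from scipy.spatial.transform import Rotation as R
from scipy.optimize import least_squares
F=np.diag([1.,-1,-1])
def shoot(bot,c,tag):
    r=bot.read_camera(c); r["obs"]=bot.get_obs(); pickle.dump(r,open(f"pics/{tag}.pkl","wb")); cv2.imwrite(f"pics/{tag}.png",r["color"][:,:,::-1]); return r
def load(tag): return pickle.load(open(f"pics/{tag}.pkl","rb"))
def ray(r,uv):
    n=cv2.undistortPoints(np.array([[uv]],float),r["intrinsics"],np.array(r["D"]))[0,0]
    E=np.array(r["extrinsics"]); d=E[:3,:3]@np.array([n[0],-n[1],-1]); return E[:3,3],d/np.linalg.norm(d)
def onz(r,uv,z):
    o,d=ray(r,uv); return o+d*(z-o[2])/d[2]
def proj(r,P):
    P=np.atleast_2d(P); E=np.array(r["extrinsics"]); c=(P-E[:3,3])@E[:3,:3]; c=c@F
    return cv2.projectPoints(c.reshape(-1,1,3),np.zeros(3),np.zeros(3),r["intrinsics"],np.array(r["D"]))[0].reshape(-1,2)
def tri(obs):
    A=np.zeros((3,3));b=np.zeros(3);L=[]
    for r,uv in obs:
        o,d=ray(r,uv);M=np.eye(3)-np.outer(d,d);A+=M;b+=M@o
    p=np.linalg.solve(A,b); return p,[np.round(proj(r,p)[0]-uv,1) for r,uv in obs]
def crop(tag,x0,y0,x1,y1,s,out,img=None):
    im=cv2.imread(f"pics/{tag}.png") if img is None else img
    cv2.imwrite(f"pics/{out}.png",cv2.resize(im[y0:y1,x0:x1],None,fx=s,fy=s,interpolation=cv2.INTER_CUBIC))
E
python3 - <<'E'
from h import *
from station import bot
for c in ["scene","top","wrist"]:
    r=shoot(bot,c,c+"1")
print(r["intrinsics"],r["D"],r["extrinsics"],r["obs"]["t"])
E_=np.array(r["extrinsics"]);o=r["obs"];T=R.from_quat(np.roll(o["tool_rot"],-1)).as_matrix()
print("cam in tool",T.T@(E_[:3,3]-o["eef_pos"]), T.T@E_[:3,:3])
a=cv2.imread("pics/scene1.png")[150:250,260:400];b=cv2.imread("pics/top1.png")[210:350,380:540]
cv2.imwrite("pics/c1.png",np.vstack([cv2.resize(a,(700,500),interpolation=2)]))
cv2.imwrite("pics/c2.png",cv2.resize(b,(640,560),interpolation=2))
crop("scene1",330,210,450,350,4,"c3")
t=load("top1"); print(onz(t,(420,252),.15),onz(t,(265,240),.12))
E
```

```text
[[426.10989324   0.         317.23791437]
 [  0.         426.10989324 238.75767731]
 [  0.           0.           1.        ]] [-0.05553231  0.          0.          0.          0.        ] [[ 2.97340286e-01  9.10222922e-01  2.88241196e-01  2.75344008e-01]
 [-9.54771149e-01  2.83750713e-01  8.88683623e-02 -6.22628387e-01]
 [-8.98624622e-04 -3.01628522e-01  9.53425103e-01  3.74743475e-01]
 [ 0.00000000e+00  0.00000000e+00  0.00000000e+00  1.00000000e+00]] 1.15
cam in tool [ 0.07780513  0.00132239 -0.14345156] [[ 1.00829311e-04  9.53418534e-01  3.01650607e-01]
 [ 9.99999581e-01 -3.70462736e-04  8.36652617e-04]
 [ 9.09430421e-04  3.01650397e-01 -9.53418172e-01]]
[ 0.5053336 -0.2003563  0.15     ] [0.53469716 0.2036787  0.12      ]
```

View pics/c1.png

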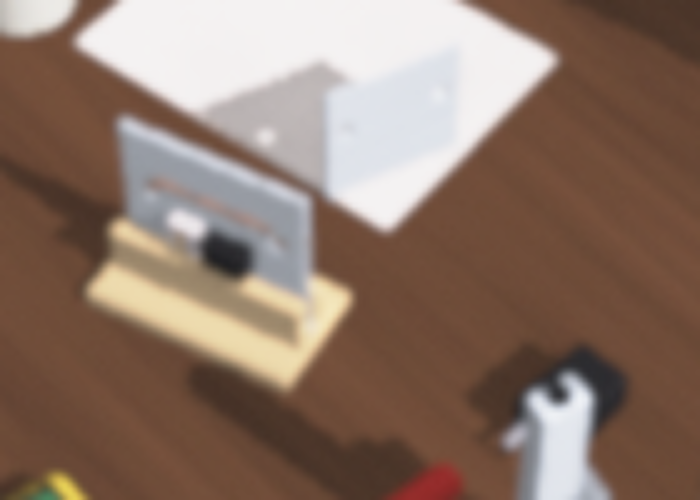

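View pics/c2.png

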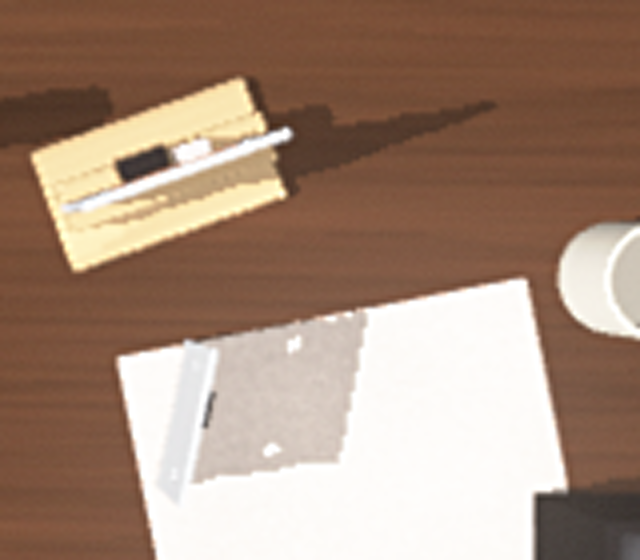

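View pics/c3.png

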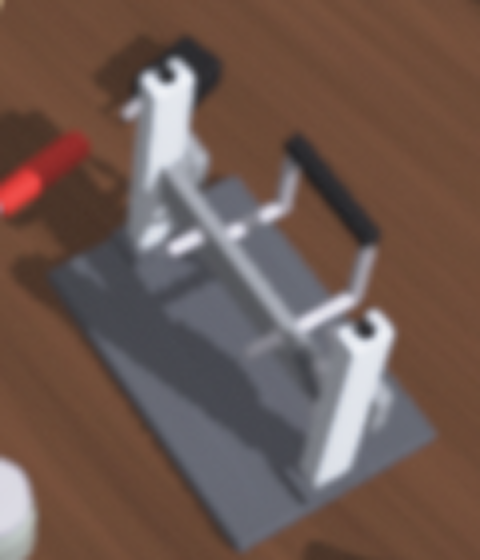

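View pics/wrist1.png

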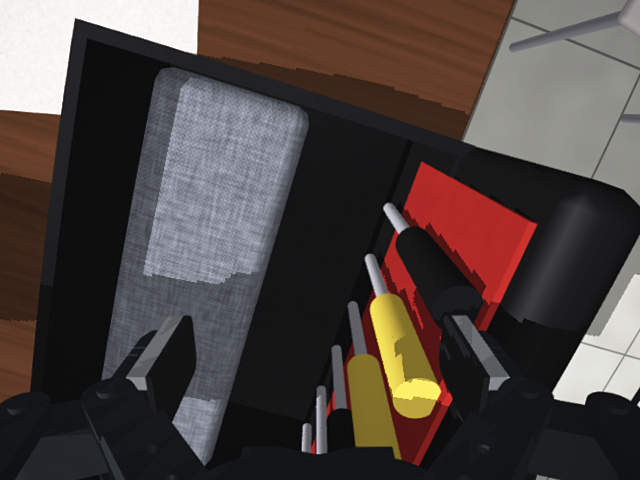

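The crop confirms it: the rack plate has the black relay (crop 225,255) and white block (185,222) on its +x side. The one on the paper is bare. I'll move up and over for a close wrist look.

Request:
step_arm(increments=[[0,0,0.04,0,0,0,-1],[0,0,0.08,0,0,0,-1],[0,0,0.12,0,0,0,-1],[0.3,0.44,0.15,0,0,91,-1],[0.3,0.44,0.15,0,0,91,-1],[0.3,0.44,0.15,0,0,91,-1],[0.3,0.44,0.15,0,0,91,-1],[0.3,0.44,0.15,0,0,91,-1],[0.3,0.44,0.15,0,0,91,-1],[0.3,0.44,0.15,0,0,91,-1]])

```text
t: 1.98
eef_pos: [0.3654, -0.4021, 0.3682]
tool_rot: [0.0, 0.83, 0.557, -0.0]
contact_force: [0.1, -1.3, 1.3]
gripper_width: 1.004
```

Request:
step_arm(increments=[[0.135,0.2,-0.01,0,0,41,-1],[0.135,0.2,-0.01,0,0,41,-1],[0.135,0.2,-0.01,0,0,41,-1],[0.135,0.2,-0.01,0,0,41,-1],[0.135,0.2,-0.01,0,0,41,-1],[0.135,0.2,-0.01,0,0,41,-1],[0.135,0.2,-0.01,0,0,41,-1],[0.135,0.2,-0.01,0,0,41,-1],[0.135,0.2,-0.01,0,0,41,-1]])

```text
t: 2.73
eef_pos: [0.4993, -0.2048, 0.3576]
tool_rot: [-0.0, 0.585, 0.811, -0.0]
contact_force: [-0.3, -0.3, 1.6]
gripper_width: 0.999
```

Run:
```python
from h import *
from station import bot
r=shoot(bot,"wrist","w1"); print(r["obs"]["eef_pos"],r["obs"]["tool_rot"],r["obs"]["q"])
for n in ["plate_top","hole_l"]:
    print(n,[(round(d["location"][0]*640),round(d["location"][1]*480),round(d["conf"],2)) for d in bot.place_of(n,"wrist")])
```

```text
[ 0.49899442 -0.20546608  0.35766022] [ 2.16232099e-05  5.86025115e-01  8.10292784e-01 -4.10157562e-04] [ 0.6870929   0.19101314 -0.47950099  1.68423579  0.09211422  1.2888743
  0.50785316]
plate_top [(139, 162, 0.79), (317, 215, 0.56)]
hole_l [(188, 180, 0.97), (121, 142, 0.94), (313, 149, 0.91), (319, 251, 0.78)]
```

View pics/w1.png

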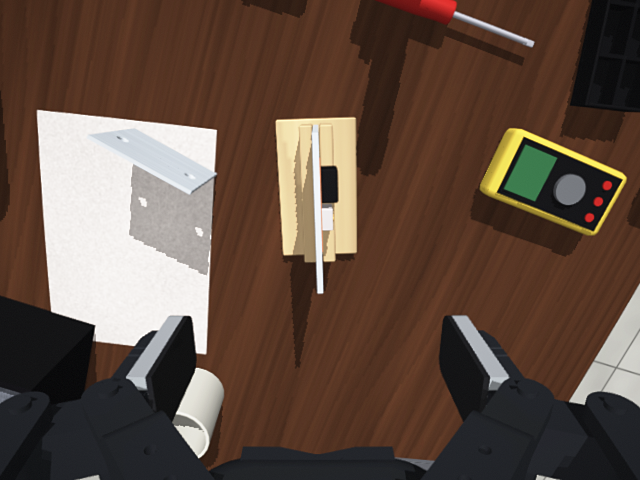

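The plate's top edge runs from (316,125) to (320,292) with the relay to the right (+x). I'll measure its corners here and from a second, lower view.

Run:
```python
from h import *
r=load("w1")
a=onz(r,(316,126),.152);b=onz(r,(320,292),.152);print(a,b,np.linalg.norm(a-b),(a+b)/2,np.degrees(np.arctan2(-(a-b)[0],(a-b)[1])))
crop("w1",260,100,380,310,3.8,"c4")
```

```text
[ 0.48009249 -0.14820695  0.152     ] [ 0.52871686 -0.28388885  0.152     ] 0.14413156667671992 [ 0.50440467 -0.2160479   0.152     ] 19.71617637213743
```

View pics/c4.png

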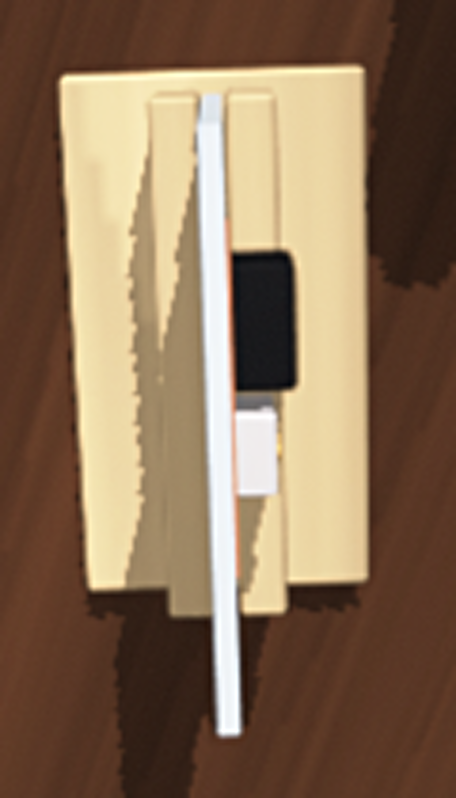

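Request:
step_arm(increments=[[0.01,0,-0.04,0,0,0,-1],[0.02,0,-0.08,0,0,0,-1],[0.03,0,-0.1,0,0,0,-1],[0.03,0,-0.1,0,0,0,-1],[0.03,0,-0.1,0,0,0,-1]])

```text
t: 3.3
eef_pos: [0.5289, -0.2047, 0.2572]
tool_rot: [-0.001, 0.585, 0.811, -0.0]
contact_force: [0.2, -1.0, 0.9]
gripper_width: 1.001
```

Run:
```python
from h import *
from station import bot
r=shoot(bot,"wrist","w2"); print(r["obs"]["eef_pos"],r["obs"]["tool_rot"])
```

```text
[ 0.52972448 -0.2047928   0.25880949] [3.88923641e-04 5.85362239e-01 8.10771786e-01 9.11739164e-05]
```

View pics/w2.png

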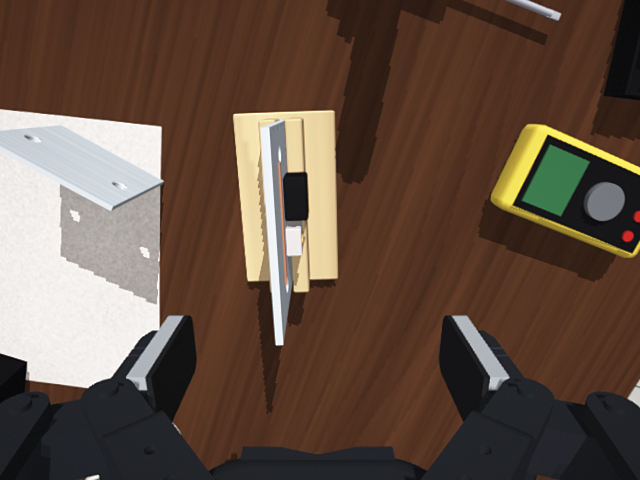

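Run:
```python
from h import *
crop("w2",220,95,350,355,3,"c5")
```

```text
(no output)
```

View pics/c5.png

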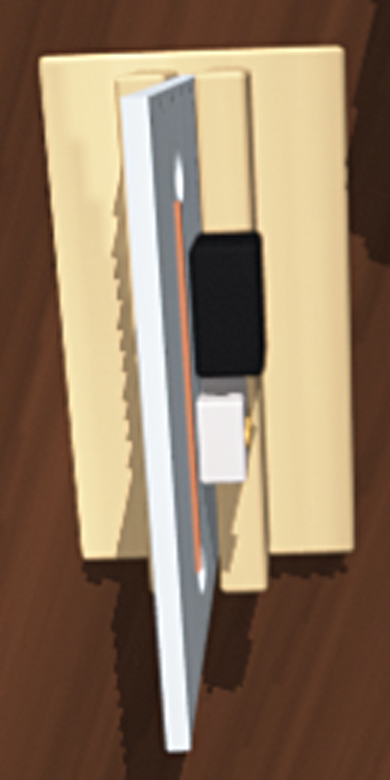

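Run:
```python
from h import *
r1=load("w1");r2=load("w2")
a,e=tri([(r1,(315.1,132)),(r2,(265,127.7))]);b,e2=tri([(r1,(320.4,293.4)),(r2,(279.7,345))])
print(a,e,b,e2,np.linalg.norm(a-b),(a+b)/2,np.degrees(np.arctan2(-(a-b)[0],(a-b)[1])))
# lower edge visible corner ridges; rack corners at z .012
for uv in [(234,114),(335,111),(248,281),(338,278)]: print(onz(r2,uv,.012))
# holes in w2, front face
for uv in [(279.5,155),(287,288)]: print(onz(r2,uv,.097))
for t in ("w1","w2"):
    r=load(t);T=R.from_quat(np.roll(r["obs"]["tool_rot"],-1)).as_matrix();E_=np.array(r["extrinsics"])
    print(T.T@(E_[:3,3]-r["obs"]["eef_pos"]))
```

```text
[ 0.48095734 -0.15322434  0.15066534] [array([-0. ,  0.4]), array([ 0. , -0.5])] [ 0.52963596 -0.28517024  0.15192024] [array([0.1, 0.1]), array([-0.2, -0.1])] 0.14064459740372776 [ 0.50529665 -0.21919729  0.15129279] 20.250463379231444
[ 0.43787101 -0.16231478  0.012     ]
[ 0.52159207 -0.13208688  0.012     ]
[ 0.49258961 -0.31177914  0.012     ]
[ 0.5759818  -0.28063113  0.012     ]
[ 0.49073705 -0.17282934  0.097     ]
[ 0.52584423 -0.26865985  0.097     ]
[ 0.07651236  0.0009249  -0.14342521]
[ 0.0760259   0.00015804 -0.14199389]
```

The plate's top middle is at (0.505,-0.219,0.151) with yaw 20°. Its height and 140.6 mm width check out, and the lean is negligible. I'll grasp now.

Request:
step_arm(increments=[[-0.024,-0.0145,0,0,0,1.8,-1],[-0.024,-0.0145,-0.03,0,0,1.8,-1],[-0.024,-0.0145,-0.065,0,0,1.8,-1],[-0.024,-0.0145,-0.1,0,0,1.8,-1],[-0.024,-0.0145,-0.125,0,0,1.8,-1],[-0.024,-0.0145,-0.135,0,0,1.8,-1],[-0.024,-0.0145,-0.135,0,0,1.8,-1]])

```text
t: 3.93
eef_pos: [0.505, -0.2189, 0.1225]
tool_rot: [-0.001, 0.572, 0.82, -0.0]
contact_force: [-0.4, 0.5, 0.2]
gripper_width: 0.994
```

Run:
```python
from h import *
from station import bot
r=shoot(bot,"wrist","w3"); print(r["obs"]["eef_pos"],r["obs"]["tool_rot"])
```

```text
[ 0.50628041 -0.21900895  0.12406918] [6.58753478e-04 5.72234290e-01 8.20089922e-01 4.88329973e-05]
```

View pics/w3.png

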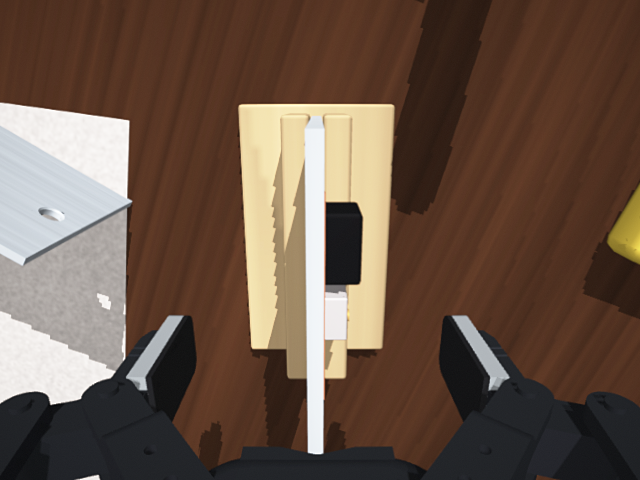

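The plate is centred between the pads (column ~315), so I'll close.

Request:
step_arm(force=60, increments=[[0,0,0,0,0,0,1],[0,0,0,0,0,0,1],[0,0,0,0,0,0,1],[0,0,0,0,0,0,1],[0,0,0,0,0,0,1],[0,0,0,0,0,0,1],[0,0,0,0,0,0,1],[0,0,0,0,0,0,1]])

```text
t: 4.65
eef_pos: [0.5056, -0.2186, 0.1231]
tool_rot: [-0.0, 0.572, 0.82, -0.0]
contact_force: [-1.6, -0.1, 6.2]
gripper_width: 0.047
```

Request:
step_arm(increments=[[0,0,0.01,0,0,0,1],[0,0,0.03,0,0,0,1],[0,0,0.055,0,0,0,1],[0,0,0.09,0,0,0,1],[0,0,0.13,0,0,0,1],[0,0,0.16,0,0,0,1],[0,0,0.18,0,0,0,1],[0,0,0.18,0,0,0,1]])

```text
t: 5.32
eef_pos: [0.508, -0.2186, 0.3079]
tool_rot: [0.004, 0.572, 0.82, 0.001]
contact_force: [0.7, 0.1, -1.5]
gripper_width: 0.047
```

Run:
```python
from h import *
from station import bot
r=shoot(bot,"wrist","w4"); print(r["obs"]["eef_pos"],r["obs"]["tool_rot"],r["obs"]["contact_force"])
r=shoot(bot,"scene","s4");r=shoot(bot,"top","t4")
```

```text
[ 0.50674468 -0.21843155  0.30492734] [2.15046167e-03 5.71922277e-01 8.20304823e-01 5.30495429e-04] [-0.8392458   0.25726939 -3.91555652]
```

View pics/w4.png

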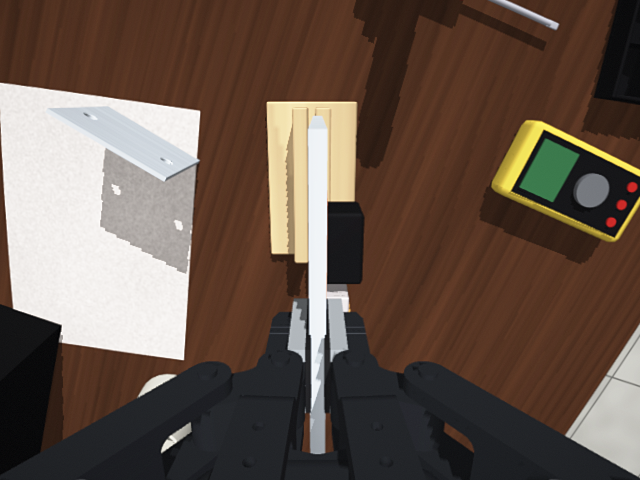

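View pics/s4.png

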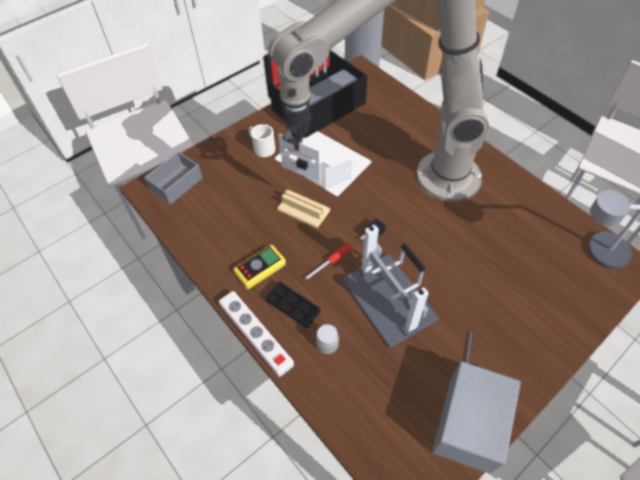

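Run:
```python
from h import *
crop("t4",185,190,330,300,5.5,"c6")
crop("s4",330,210,450,350,4.2,"c7")
```

```text
(no output)
```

View pics/c6.png

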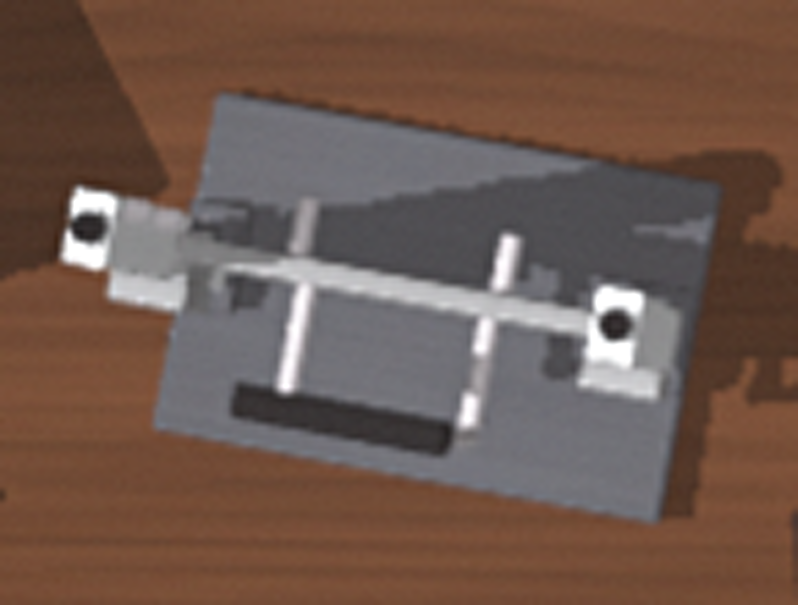

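View pics/c7.png

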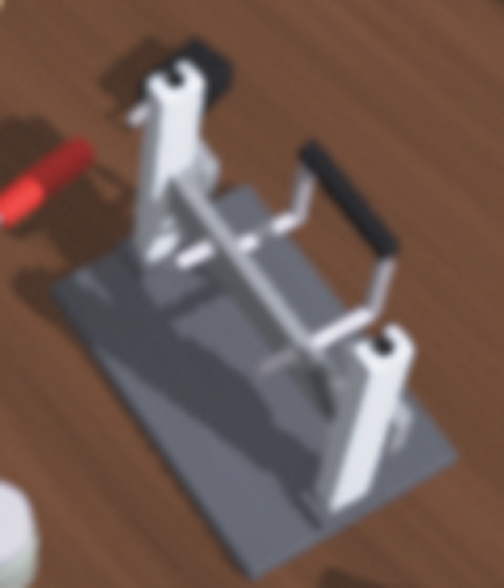

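Run:
```python
from h import *
t=load("t4"); s=load("s4")
P=lambda u,v:(185+u/5.5,190+v/5.5)
Q=lambda u,v:(330+u/4.2,210+v/4.2)
c=[onz(t,P(*k),.015) for k in [(220,93),(720,185),(660,522),(155,428)]]
print(np.round(c,4)); m=np.mean(c,0); d=c[0]+c[3]-c[1]-c[2]; print(m,np.degrees(np.arctan2(-d[0],d[1])),[np.linalg.norm(c[i]-c[i-1]) for i in range(4)])
obs=[(t,P(310,201),(.029,.05,.128)),(t,P(512,236),(.029,-.05,.128)),(t,P(235,400),(-.072,.05,.203)),(t,P(450,438),(-.072,-.05,.203)),
(s,Q(182,264),(.029,-.05,.125)),(s,Q(262,367),(.029,.05,.125)),(s,Q(310,150),(-.072,-.05,.200)),(s,Q(390,248),(-.072,.05,.2))]
def res(p):
    o=[]
    for r,uv,X in obs:
        o+=list(proj(r,R.from_euler("z",p[2]).apply(X)+[p[0],p[1],0])[0]-uv)
    return o
f=least_squares(res,[.53,.2,-.18]);print(f.x,np.degrees(f.x[2]));print(np.round(np.reshape(f.fun,(-1,2)),1))
```

```text
[[0.6347 0.3391 0.015 ]
 [0.588  0.0764 0.015 ]
 [0.4132 0.1055 0.015 ]
 [0.4592 0.3697 0.015 ]]
[0.52379424 0.22268455 0.015     ] -9.976331237634895 [np.float64(0.1781075397968502), np.float64(0.26686857407166564), np.float64(0.17724363269175625), np.float64(0.2681991395499231)]
[ 0.5339534   0.22321476 -0.1684285 ] -9.650242412594453
[[-0.8 -0.6]
 [-0.4 -0.4]
 [-1.3  0.8]
 [-0.9  1.1]
 [-1.8 -0.6]
 [-1.3  1. ]
 [-1.1 -2.6]
 [ 0.8 -0.2]]
```

The stand is at roughly (0.534, 0.223) with yaw about -9.8°. I'll carry the plate to a standoff in front of the pegs, keeping clear of the -y upright.

Request:
step_arm(increments=[[0.03,0.03,0.01,0,0,-5,1],[0.06,0.06,0.02,0,0,-10,1],[0.09,0.09,0.02,0,0,-15,1],[0.115,0.12,0.02,0,0,-20,1],[0.115,0.155,0.02,0,0,-25,1],[0.115,0.19,0.02,0,0,-29.9,1],[0.115,0.225,0.02,0,0,-29.9,1],[0.115,0.26,0.02,0,0,-29.9,1],[0.115,0.295,0.02,0,0,-29.9,1],[0.115,0.33,0.02,0,0,-29.9,1]])

```text
t: 6.3
eef_pos: [0.6193, 0.113, 0.3198]
tool_rot: [-0.001, 0.764, 0.645, -0.002]
contact_force: [0.4, -0.3, -3.0]
gripper_width: 0.046
```

Request:
step_arm(increments=[[0,0.03,0,0,0,0,1],[0,0.06,0,0,0,0,1],[0,0.09,0,0,0,0,1],[-0.008,0.1,0,0,0,0,1],[-0.018,0.1,0,0,0,0,1],[-0.018,0.1,0,0,0,0,1],[-0.018,0.1,0,0,0,0,1],[-0.018,0.1,0,0,0,0,1]])

```text
t: 6.97
eef_pos: [0.6032, 0.2092, 0.3221]
tool_rot: [0.001, 0.765, 0.644, -0.001]
contact_force: [0.3, -0.5, -2.8]
gripper_width: 0.048
```

Run:
```python
from h import *
from station import bot
r=shoot(bot,"wrist","w5"); print(r["obs"]["t"],r["obs"]["eef_pos"],r["obs"]["tool_rot"],r["obs"]["contact_force"])
```

```text
7.0167 [0.6033976  0.20939858 0.32228203] [ 4.25960192e-04  7.65148873e-01  6.43853122e-01 -4.20524785e-04] [-1.21850667 -0.208575   -2.88778257]
```

View pics/w5.png

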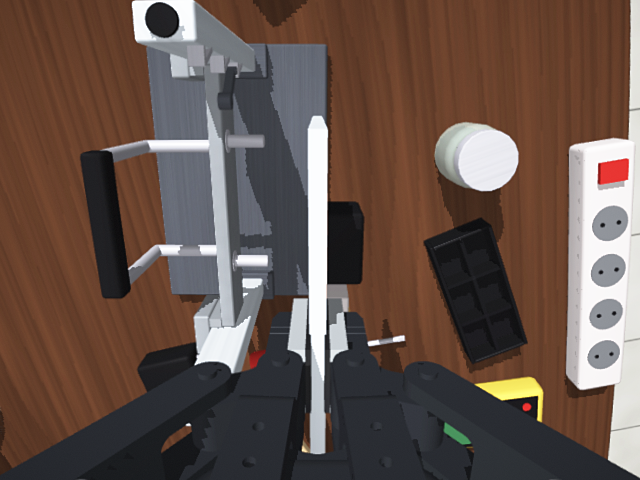

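Run:
```python
from h import *
crop("w5",70,0,340,310,2.5,"c8")
r=load("w5");o=r["obs"];T=R.from_quat(np.roll(o["tool_rot"],-1)).as_matrix()
# predicted plate +y top corner: plate in tool: x_tool=plate +y, z down
for z in (-.029,): print(proj(r,[o["eef_pos"]+T@np.array([.07+dx,dy,z]) for dx in(-.001,0) for dy in (-.0025,.0025)]))
```

```text
[[304.00347547 133.42419565]
 [323.12571708 133.42450853]
 [303.97179908 129.50965161]
 [323.14108759 129.50973754]]
```

View pics/c8.png

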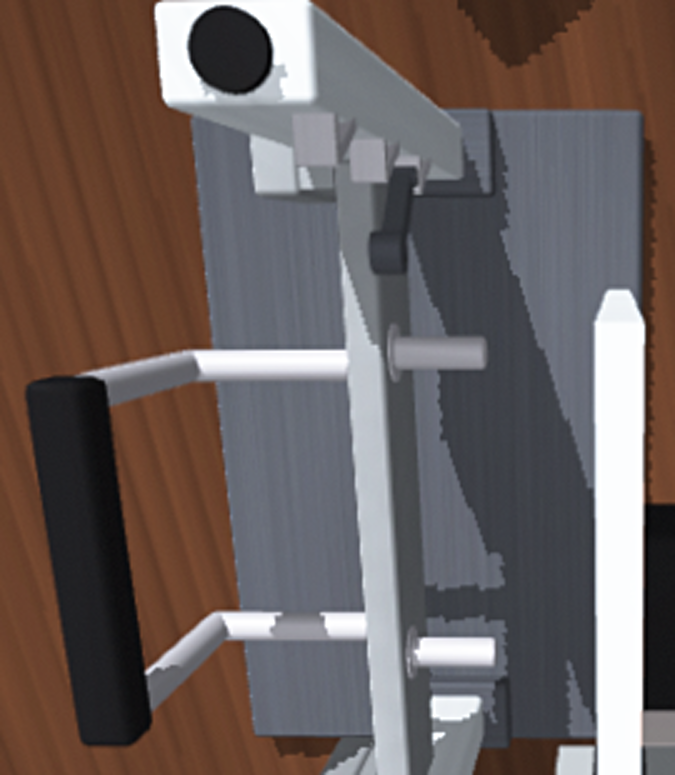

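Run:
```python
from h import *
im=cv2.imread("pics/w5.png")
a=cv2.resize(im[125:155,195:275],None,fx=8,fy=8,interpolation=cv2.INTER_CUBIC)
b=cv2.resize(im[245:275,195:275],None,fx=8,fy=8,interpolation=cv2.INTER_CUBIC)
cv2.imwrite("pics/c9.png",np.vstack([a,b]))
```

```text
(no output)
```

View pics/c9.png

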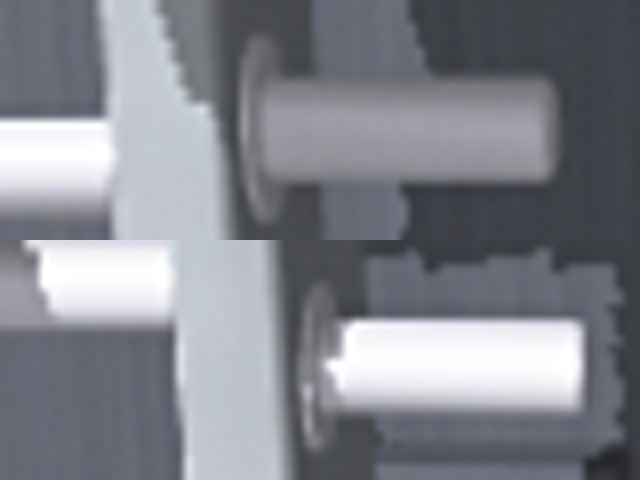

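```bash
cat > fit.py <<'E'
from h import *
def fit(obs,p0=(.534,.223,-.17)):
    def res(p):
        o=[]
        for r,uv,X in obs: o+=list(proj(r,R.from_euler("z",p[2]).apply(X)+[p[0],p[1],0])[0]-uv)
        return o
    f=least_squares(res,p0);print(f.x,np.degrees(f.x[2]));print(np.round(np.reshape(f.fun,(-1,2)),1).tolist());return f.x
E
python3 - <<'E'
from fit import *
r=load("w5")
o=[(r,(264.3,141.25),(.029,.05,.123)),(r,(268,260.6),(.029,-.05,.123)),(r,(227.5,141.25),(0.001,.05,.125)),(r,(234.7,260.9),(0.001,-.05,.125))]
p=fit(o)
q=onz(r,(223,148.8),.139);q2=onz(r,(230.2,247.5),.139)
for k in(q,q2): print(R.from_euler("z",-p[2]).apply(k-[p[0],p[1],0]))
ob=r["obs"];T=R.from_quat(np.roll(ob["tool_rot"],-1)); y=T.apply([0,1,0]);print("tool yaw",np.degrees(np.arctan2(y[1],y[0])))
# camera-derived plate lateral: top corner at (317.6,129); lower visible edge of plate line too
E
```

```text
[ 0.53385032  0.21987087 -0.17470963] -10.010124396404203
[[-0.4, 0.0], [-0.2, -0.4], [0.5, 0.3], [0.1, 0.0]]
[-0.0002264   0.04574158  0.139     ]
[ 0.00077875 -0.03312773  0.139     ]
tool yaw -9.840497160980803
```

The wrist fit puts the stand at (0.5339, 0.2199) with yaw -10.0°, all residuals under 0.6 px. I'll lower the plate to peg height, still in front of the pegs, and look again.

Request:
step_arm(increments=[[-0.005,0,-0.03,0,0,-0.2,1],[-0.01,0.001,-0.06,0,0,-0.2,1],[-0.015,0.001,-0.09,0,0,-0.2,1],[-0.015,0.001,-0.12,0,0,-0.2,1],[-0.015,0.001,-0.145,0,0,-0.2,1],[-0.015,0.001,-0.162,0,0,-0.2,1],[-0.015,0.001,-0.171,0,0,-0.2,1],[-0.015,0.001,-0.171,0,0,-0.2,1],[-0.015,0.001,-0.171,0,0,-0.2,1]])

```text
t: 7.77
eef_pos: [0.5884, 0.2121, 0.1521]
tool_rot: [0.0, 0.766, 0.643, 0.0]
contact_force: [-0.0, -0.4, -1.2]
gripper_width: 0.044
```

Run:
```python
from h import *
from station import bot
r=shoot(bot,"wrist","w6"); print(r["obs"]["t"],r["obs"]["eef_pos"],r["obs"]["tool_rot"],r["obs"]["contact_force"])
shoot(bot,"scene","s6")
crop("s6",330,190,450,330,4,"c10")
```

```text
7.8167 [0.58876014 0.21262399 0.15297824] [2.90831671e-04 7.65616494e-01 6.43296488e-01 9.63331646e-04] [ 0.50788708 -0.28203126 -2.44101806]
```

View pics/w6.png

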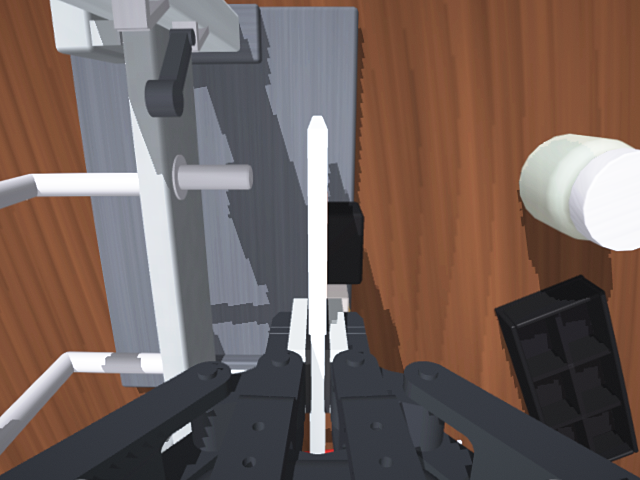

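View pics/c10.png

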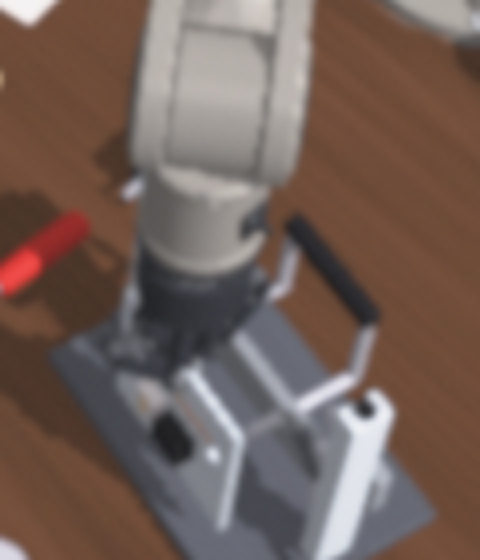

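Run:
```python
from h import *
im=cv2.imread("pics/w6.png")
cv2.imwrite("pics/c11.png",cv2.resize(im[100:200,165:335],None,fx=4.7,fy=4.7,interpolation=cv2.INTER_CUBIC))
```

```text
(no output)
```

View pics/c11.png

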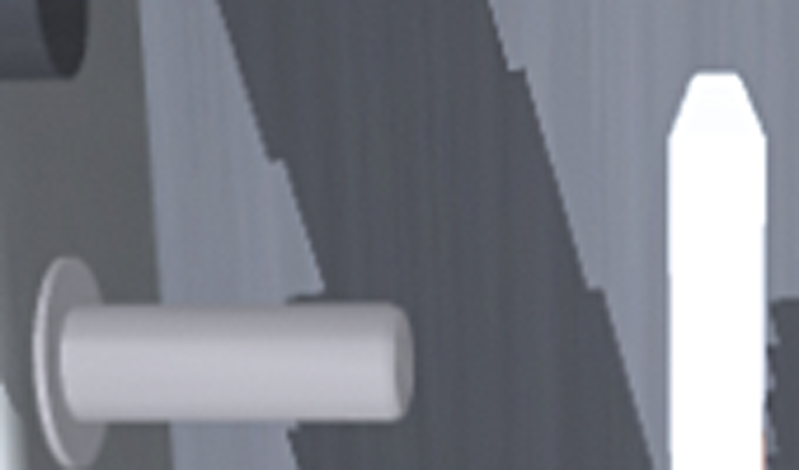

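Run:
```python
from fit import *
w5=load("w5");w6=load("w6")
print("tip",tri([(w5,(264,141.25)),(w6,(250.5,177))]),"flange",tri([(w5,(227.5,141.25)),(w6,(180.3,177))]))
p=fit([(w6,(250.5,177),(.029,.05,.125)),(w6,(180.3,177),(.001,.05,.125)),(w5,(264.,141.25),(.029,.05,.124)),(w5,(268,260.6),(.029,-.05,.124)),(w5,(227.5,141.25),(0.001,.05,.125)),(w5,(234.7,260.9),(0.001,-.05,.125))])
o=w6["obs"];T=R.from_quat(np.roll(o["tool_rot"],-1)).as_matrix();E_=np.array(w6["extrinsics"])
print(proj(w6,[o["eef_pos"]+T@np.array([.07,.001,z]) for z in (-.029,.111)]))
print("cam in tool",T.T@(E_[:3,3]-o["eef_pos"]))
# plate hole_l from camera: solve for tool-frame shift (dx,dy,dz fixed) & roll from two corner obs
def res(a):
    P=[[.07,0,-.085+.0],[.07,0,.055]]
    c,s=np.cos(a[2]),np.sin(a[2])
    X=[o["eef_pos"]+T@np.array([a[0]+c*q[0]-s*q[2],a[1],.056+a[3]+s*q[0]+c*q[2]]) for q in P]
    return np.r_[(proj(w6,X)-[[317.7,129.1],[317.6,115.3]]).ravel(),a[3]*1000]
f=least_squares(res,[0,0,0,0]);print("shift x_t,y_t,roll deg",f.x[:2],np.degrees(f.x[2]),f.x[3],f.fun)
y=T[:,1];print("yaw",np.degrees(np.arctan2(y[1],y[0])))
Rz=R.from_euler("z",-p[2])
print("tcp in stand",Rz.apply(o["eef_pos"]-[p[0],p[1],0]))
hl=o["eef_pos"]+T@[f.x[0]+.05,f.x[1],.026]
print("hole_l stand",Rz.apply(hl-[p[0],p[1],0]))
```

```text
tip (array([0.57115352, 0.26413286, 0.12331253]), [array([-0.1, -0. ]), array([0.2, 0.1])]) flange (array([0.54276784, 0.26918927, 0.12325576]), [array([-0.1, -0.1]), array([0.1, 0.1])])
[ 0.53391707  0.22017283 -0.17384726] -9.96071425348707
[[-0.6, 0.1], [0.6, 0.4], [-0.3, -0.3], [-0.3, -0.3], [0.4, -0.1], [0.2, -0.3]]
[[317.83274007 128.30337299]
 [317.84520353 115.27458436]]
cam in tool [ 0.07592587  0.00100434 -0.14253072]
shift x_t,y_t,roll deg [-8.45127072e-05  9.47650917e-04] -0.07559365406802955 7.29621166599046e-08 [-6.95140106e-02 -1.72984170e-05  1.53982134e-01  4.91546174e-05
  7.29621167e-05]
yaw -9.923860690775937
tcp in stand [0.05532214 0.00205131 0.15297824]
hole_l stand [0.05628137 0.05199602 0.12703485]
```

Request:
step_arm(increments=[[-0.006,-0.001,-0.001,0,0,0,1],[-0.015,0.0007,-0.001,0,0,0,1],[-0.021,0.0017,-0.001,0,0,0,1],[-0.021,0.0017,-0.001,0,0,0,1],[-0.021,0.0017,-0.001,0,0,0,1],[-0.021,0.0017,-0.001,0,0,0,1],[-0.021,0.0017,-0.001,0,0,0,1]])

```text
t: 8.45
eef_pos: [0.567, 0.2142, 0.1508]
tool_rot: [0.0, 0.765, 0.644, 0.0]
contact_force: [0.4, -0.6, -3.1]
gripper_width: 0.046
```

Run:
```python
from h import *
from station import bot
es=[]
for i in range(3):
    r=shoot(bot,"wrist","w7"); es.append(r["obs"]["eef_pos"]); E_=np.array(r["extrinsics"]);print(r["obs"]["t"],es[-1],r["obs"]["contact_force"],E_[:3,3])
im=cv2.imread("pics/w7.png")
cv2.imwrite("pics/c12.png",cv2.resize(im[100:200,165:335],None,fx=4.7,fy=4.7,interpolation=cv2.INTER_CUBIC))
```

```text
8.5 [0.56704385 0.21419129 0.15075792] [-0.01144648 -0.15666953 -2.88312052] [0.58116224 0.28922874 0.29428806]
8.55 [0.56698653 0.21420557 0.15072524] [-1.28879872e-04 -3.90116255e-01 -2.75018963e+00] [0.58118459 0.28920698 0.29419908]
8.6 [0.56691053 0.2141912  0.15064688] [ 0.28365915  0.6456327  -3.0771503 ] [0.58116308 0.28920928 0.29413258]
```

View pics/c12.png

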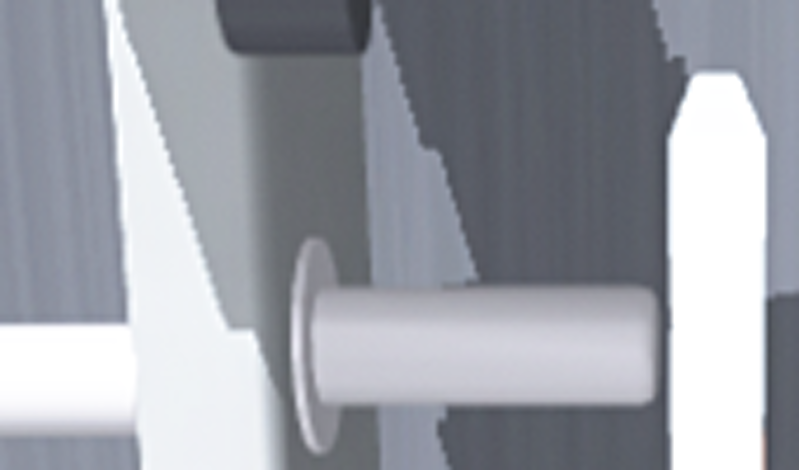

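Run:
```python
from h import *
r=load("w7");o=r["obs"];T=R.from_quat(np.roll(o["tool_rot"],-1)).as_matrix();E_=np.array(r["extrinsics"])
print("cam in tool",T.T@(E_[:3,3]-o["eef_pos"]))
print(proj(r,[o["eef_pos"]+T@np.array(q) for q in [(.07,.001,-.029),(.07,.001,.111),(.05,.001,.026),(.05,-.005,.026),(.05,.001,.024),(.05,.001,.028),(.049,.001,.026)]]))
y=T[:,1];print("yaw",np.degrees(np.arctan2(y[1],y[0])),o["tool_rot"])
# crossbar front edge/ yaw: flange vs tip v
```

```text
cam in tool [ 0.07635353  0.00115785 -0.14348446]
[[316.61787224 130.21036364]
 [316.94819826 116.43323519]
 [316.82261295 173.79240059]
 [301.76474787 173.79625267]
 [316.81805067 174.57945366]
 [316.82707361 173.02292881]
 [316.82314113 176.29059376]]
yaw -9.892183329137879 [8.02924868e-06 7.65439319e-01 6.43508079e-01 1.69990823e-05]
```

Within 0.4 mm in y by image. I'll advance slowly.

Request:
step_arm(increments=[[-0.003,0.0005,0,0,0,0,1],[-0.0059,0.001,0,0,0,0,1],[-0.0089,0.0016,0,0,0,0,1],[-0.0118,0.0021,0,0,0,0,1],[-0.0118,0.0021,0,0,0,0,1],[-0.0118,0.0021,0,0,0,0,1]])

```text
t: 9.1
eef_pos: [0.5547, 0.2165, 0.1508]
tool_rot: [0.0, 0.765, 0.644, 0.0]
contact_force: [-0.2, -0.7, -3.2]
gripper_width: 0.045
```

Run:
```python
from h import *
from station import bot
r=shoot(bot,"wrist","w8");print(r["obs"]["t"],r["obs"]["eef_pos"],r["obs"]["contact_force"],r["obs"]["torque"])
shoot(bot,"scene","s8");crop("s8",350,230,420,330,7,"c13")
```

```text
9.15 [0.55490863 0.21639347 0.15080302] [-1.14348604 -0.33812032 -2.42029848] [-0.03039433  0.02233168 -0.00787081]
```

View pics/w8.png

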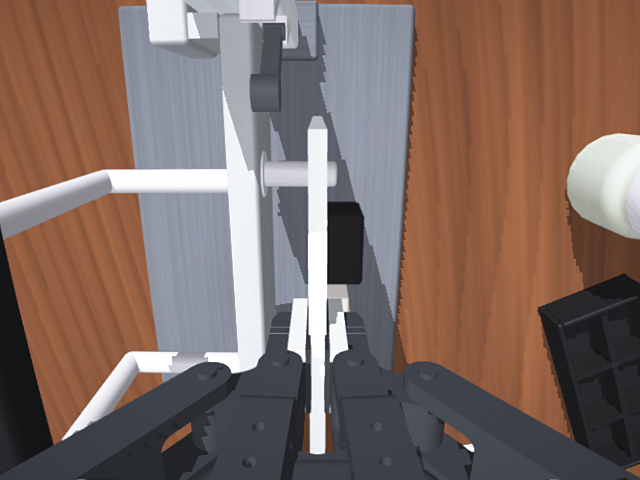

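View pics/c13.png

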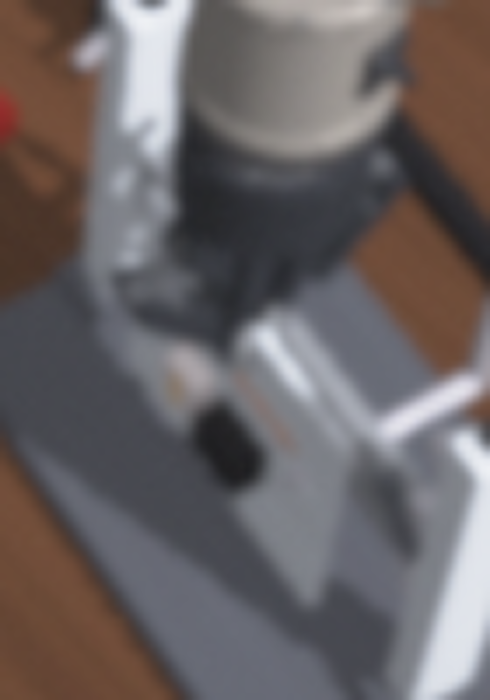

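Peg_l shows through the plate at (333,174) and there is no contact force. I'll continue to home.

Request:
step_arm(increments=[[-0.004,0.0007,0,0,0,0,1],[-0.0079,0.0014,0,0,0,0,1],[-0.0118,0.0021,0,0,0,0,1],[-0.0148,0.0026,0,0,0,0,1],[-0.0172,0.003,0,0,0,0,1],[-0.0172,0.003,0,0,0,0,1],[-0.0172,0.003,0,0,0,0,1]])

```text
t: 9.78
eef_pos: [0.5376, 0.2194, 0.1508]
tool_rot: [0.0, 0.765, 0.644, 0.0]
contact_force: [0.1, 0.2, -3.0]
gripper_width: 0.045
```

Request:
step_arm(increments=[[-0.0007,0.0001,0,0,0,0,1],[-0.0014,0.0002,0,0,0,0,1],[-0.002,0.0004,0,0,0,0,1],[-0.002,0.0004,0,0,0,0,1]])

```text
t: 10.12
eef_pos: [0.5359, 0.2197, 0.1507]
tool_rot: [0.0, 0.765, 0.644, 0.0]
contact_force: [0.6, -0.3, -2.9]
gripper_width: 0.046
```

Run:
```python
from h import *
from station import bot
r=shoot(bot,"wrist","w9");print(r["obs"]["t"],r["obs"]["eef_pos"],r["obs"]["contact_force"],r["obs"]["torque"])
crop("w9",220,90,360,310,3.2,"c14")
```

```text
10.1667 [0.53592167 0.21967541 0.15074822] [-0.00499708 -0.59448866 -2.64473704] [-0.07770727 -0.15983968 -0.03940198]
```

View pics/c14.png

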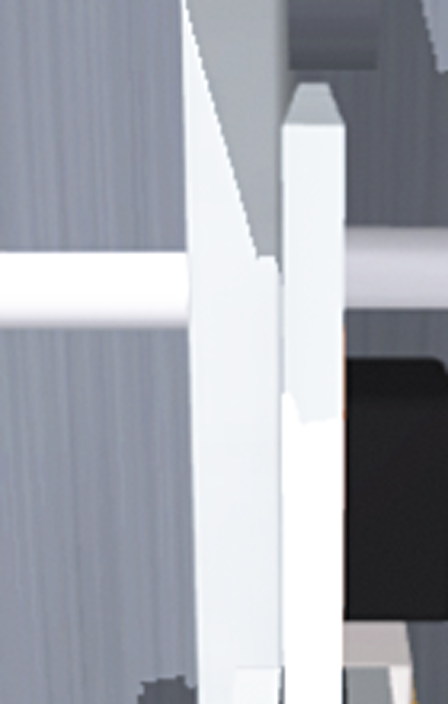

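Request:
step_arm(increments=[[-0.0006,0.0001,0,0,0,0,1],[-0.0012,0.0002,0,0,0,0,1],[-0.0018,0.0003,0,0,0,0,1],[-0.0018,0.0003,0,0,0,0,1]])

```text
t: 10.5
eef_pos: [0.5357, 0.2197, 0.151]
tool_rot: [0.001, 0.766, 0.643, 0.001]
contact_force: [5.5, -0.4, -6.7]
gripper_width: 0.046
```

Contact at 5.5 N means it is home. I'll let it down by the play, then open partly.

Request:
step_arm(increments=[[0,0,-0.001,0,0,0,1],[0,0,-0.002,0,0,0,1],[0,0,-0.002,0,0,0,1],[0,0,-0.002,0,0,0,1]])

```text
t: 10.83
eef_pos: [0.5357, 0.22, 0.1495]
tool_rot: [0.001, 0.766, 0.643, 0.002]
contact_force: [6.5, -0.4, -1.1]
gripper_width: 0.048
```

Request:
step_arm(increments=[[0,0,0,0,0,0,0.8],[0,0,0,0,0,0,0.6],[0,0,0,0,0,0,0.4],[0,0,0,0,0,0,0.3],[0,0,0,0,0,0,0.3],[0,0,0,0,0,0,0.3]])

```text
t: 11.33
eef_pos: [0.5337, 0.2203, 0.1487]
tool_rot: [-0.0, 0.765, 0.644, -0.0]
contact_force: [0.2, 0.8, 0.4]
gripper_width: 0.353
```

Run:
```python
from h import *
from station import bot
r=shoot(bot,"wrist","w10");print(r["obs"]["t"],r["obs"]["eef_pos"],r["obs"]["contact_force"],r["obs"]["torque"],r["obs"]["gripper_width"])
```

```text
11.3833 [0.53369162 0.22019226 0.14866735] [ 0.18164421 -0.06764476  1.40604314] [-0.01294962 -0.02079037  0.00579218] 0.3524948532505363
```

View pics/w10.png

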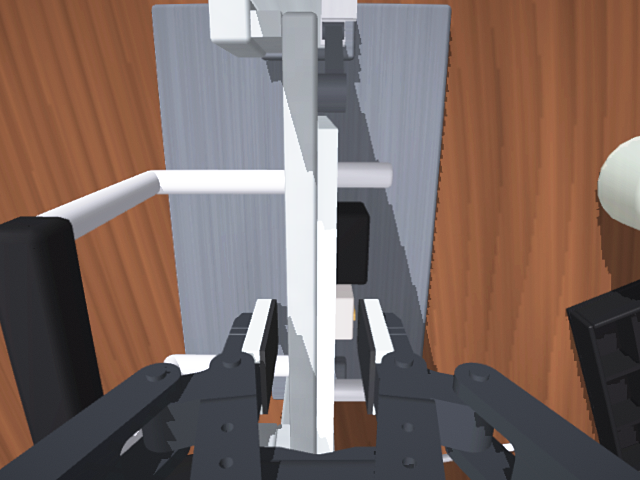

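The plate hangs flush on both pegs: peg_l at (365,175), peg_r at (350,390). I'll lift off and go above the handle.

Request:
step_arm(increments=[[0,0,0.01,0,0,0,0.3],[0,0,0.03,0,0,0,0.3],[0,0,0.06,0,0,0,0.2],[0,0,0.1,0,0,0,0],[0,0,0.13,0,0,0,0],[-0.035,0.006,0.15,0,0,0,-0.2],[-0.071,0.0125,0.15,0,0,0,-0.2],[-0.071,0.0125,0.15,0,0,0,-0.2],[-0.071,0.0125,0.15,0,0,0,-0.2],[-0.071,0.0125,0.15,0,0,0,-0.2]])

```text
t: 12.22
eef_pos: [0.4631, 0.2324, 0.2993]
tool_rot: [0.0, 0.765, 0.644, 0.0]
contact_force: [1.1, 0.1, -0.2]
gripper_width: 0.597
```

Run:
```python
from h import *
from station import bot
r=shoot(bot,"wrist","w11");print(r["obs"]["t"],r["obs"]["eef_pos"],r["obs"]["contact_force"],r["obs"]["gripper_width"])
r=shoot(bot,"scene","s11");crop("s11",320,190,460,340,5,"c15")
```

```text
12.2667 [0.46352648 0.23211174 0.29889426] [ 0.55307081  0.02751791 -0.53641041] 0.5965898480862092
```

View pics/w11.png

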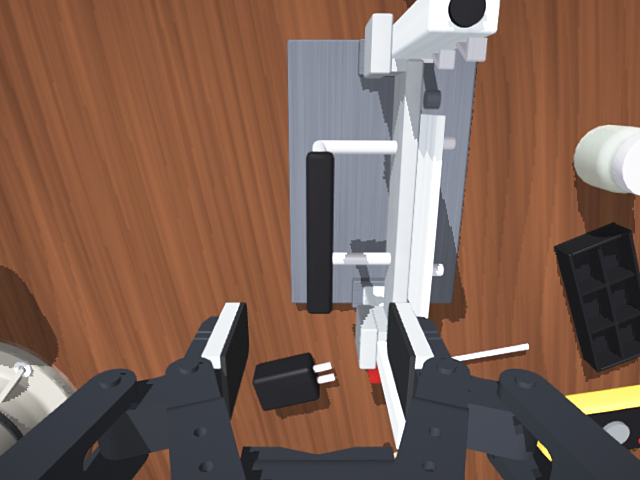

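View pics/c15.png

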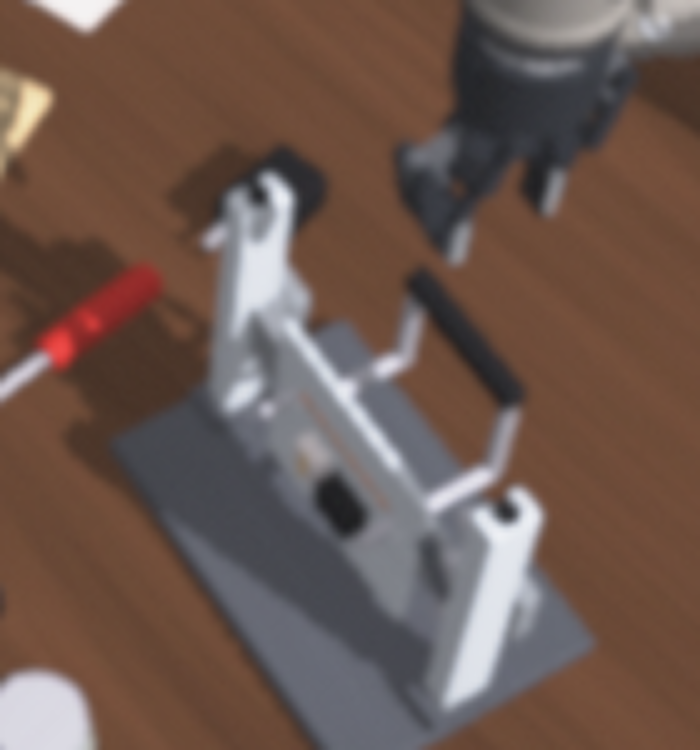

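Run:
```python
from h import *
r=load("w11");a=onz(r,(319.5,153),.203);b=onz(r,(319.5,310),.203);print(a,b,(a+b)/2,np.linalg.norm(a-b))
w10=load("w10")
```

```text
[0.47424459 0.28183733 0.203     ] [0.45784439 0.18663345 0.203     ] [0.46604449 0.23423539 0.203     ] 0.09660613731220966
```

Run:
```python
from h import *
r=load("w11");w=load("w5")
print(tri([(w,(111,152.5)),(r,(333,153))]),tri([(w,(127,290)),(r,(331.5,311))]))
```

```text
(array([0.48181491, 0.2790385 , 0.19152461]), [array([-0. , -0.4]), array([-0. ,  0.4])]) (array([0.46542602, 0.1843918 , 0.19789856]), [array([-0.5,  3.1]), array([ 0.3, -3.4])])
```

Request:
step_arm(increments=[[0.001,0,-0.03,0,0,0,-0.2],[0.0015,0,-0.06,0,0,0,-0.2],[0.0015,0,-0.09,0,0,0,-0.2],[0.0015,0,-0.112,0,0,0,-0.2],[0.0015,0,-0.122,0,0,0,-0.2],[0.0015,0,-0.122,0,0,0,-0.2],[0.0015,0,-0.122,0,0,0,-0.2]])

```text
t: 12.9
eef_pos: [0.4649, 0.2327, 0.1769]
tool_rot: [-0.0, 0.766, 0.643, -0.0]
contact_force: [0.7, -0.0, 0.0]
gripper_width: 0.603
```

Run:
```python
from h import *
from station import bot
r=shoot(bot,"wrist","w12");print(r["obs"]["t"],r["obs"]["eef_pos"],r["obs"]["contact_force"],r["obs"]["gripper_width"])
```

```text
12.95 [0.4653908  0.23314764 0.17775021] [0.30707215 1.54299405 0.78066215] 0.6011419968221359
```

View pics/w12.png

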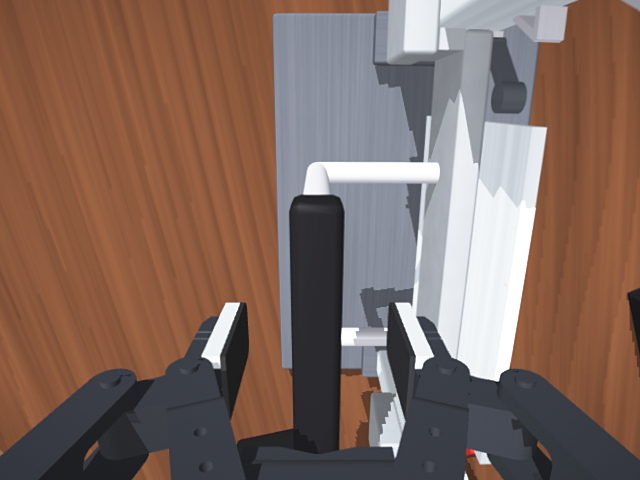

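The handle is centred between the pads (columns 290–343). I'll grip it firmly.

Request:
step_arm(force=80, increments=[[0,0,0,0,0,0,0.2],[0,0,0,0,0,0,0.6],[0,0,0,0,0,0,1],[0,0,0,0,0,0,1],[0,0,0,0,0,0,1],[0,0,0,0,0,0,1],[0,0,0,0,0,0,1]])

```text
t: 13.53
eef_pos: [0.4646, 0.233, 0.1781]
tool_rot: [0.0, 0.765, 0.644, 0.001]
contact_force: [-1.9, -0.1, 5.6]
gripper_width: 0.173
```

Request:
step_arm(increments=[[0,0,0.004,0,0,0,1],[0,0,0.01,0,0,0,1],[0,0,0.016,0,0,0,1],[0,0,0.022,0,0,0,1],[0,0,0.028,0,0,0,1],[0,0,0.034,0,0,0,1],[0,0,0.04,0,0,0,1],[0,0,0.045,0,0,0,1],[0,0,0.05,0,0,0,1],[0,0,0.05,0,0,0,1]])

```text
t: 14.37
eef_pos: [0.4646, 0.233, 0.2277]
tool_rot: [0.0, 0.765, 0.644, 0.001]
contact_force: [2.2, 3.6, -5.3]
gripper_width: 0.173
```

Request:
step_arm(increments=[[0,0,0.003,0,0,0,1],[0,0,0.006,0,0,0,1],[0,0,0.009,0,0,0,1],[0,0,0.009,0,0,0,1],[0,0,0.009,0,0,0,1],[0,0,0.009,0,0,0,1]])

```text
t: 14.87
eef_pos: [0.4646, 0.2329, 0.2357]
tool_rot: [-0.0, 0.765, 0.644, 0.0]
contact_force: [3.7, 4.4, -8.3]
gripper_width: 0.17
```

Run:
```python
from h import *
from station import bot
r=shoot(bot,"wrist","w13");print(r["obs"]["t"],r["obs"]["eef_pos"],r["obs"]["contact_force"],r["obs"]["gripper_width"])
```

```text
14.9167 [0.46459413 0.23296616 0.2357161 ] [ 3.93141345  4.84333269 -6.43666583] 0.1720109491216261
```

View pics/w13.png

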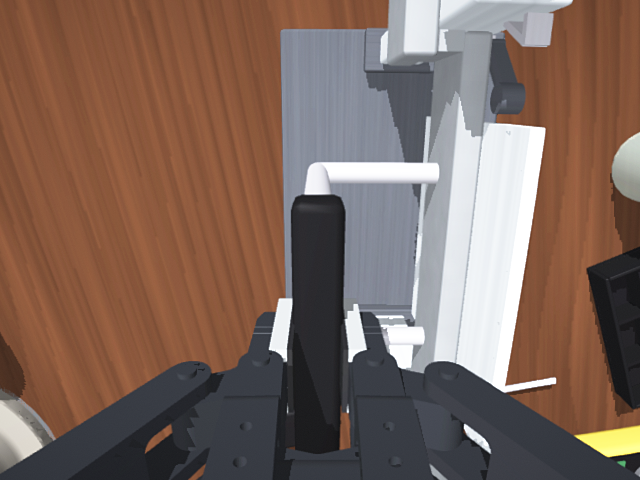

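Raised about 57.5 mm with no slip (handle's row and size unchanged). I'll go a touch higher for margin, then let it down and watch the force.

Request:
step_arm(increments=[[0,0,0.003,0,0,0,1],[0,0,0.003,0,0,0,1],[0,0,0,0,0,0,1],[0,0,-0.003,0,0,0,1],[0,0,-0.006,0,0,0,1],[0,0,-0.008,0,0,0,1],[0,0,-0.0095,0,0,0,1],[0,0,-0.0105,0,0,0,1],[0,0,-0.0105,0,0,0,1],[0,0,-0.0105,0,0,0,1]])

```text
t: 15.75
eef_pos: [0.4646, 0.233, 0.2272]
tool_rot: [0.0, 0.765, 0.644, 0.0]
contact_force: [-3.2, -1.0, 11.6]
gripper_width: 0.17
```

Upward force of 11.6 N, stopped about 50 mm up, so the pawl carries it. I'll relax the push and open gently.

Request:
step_arm(increments=[[0,0,0.001,0,0,0,1],[0,0,0.001,0,0,0,1],[0,0,0.001,0,0,0,0.5],[0,0,0.001,0,0,0,0.3],[0,0,0.001,0,0,0,0.1],[0,0,0.001,0,0,0,-0.2],[0,0,0.001,0,0,0,-0.2],[0,0,0.001,0,0,0,-0.2],[0,0,0.001,0,0,0,-0.2]])

```text
t: 16.5
eef_pos: [0.4644, 0.2325, 0.2261]
tool_rot: [0.0, 0.765, 0.644, -0.0]
contact_force: [-0.1, 0.3, -0.2]
gripper_width: 0.603
```

Request:
step_arm(increments=[[0,0,0.02,0,0,0,-0.2],[0,0,0.05,0,0,0,-0.2],[0,0,0.09,0,0,0,-0.2],[-0.01,0,0.13,0,0,0,-0.2],[-0.02,0,0.14,0,0,0,-0.2],[-0.02,0,0.14,0,0,0,-0.2],[-0.02,0,0.14,0,0,0,-0.2]])

```text
t: 17.08
eef_pos: [0.4443, 0.2327, 0.3666]
tool_rot: [0.001, 0.765, 0.644, 0.001]
contact_force: [-0.1, -0.3, -0.1]
gripper_width: 0.599
```

Run:
```python
from h import *
from station import bot
r=shoot(bot,"wrist","w14");print(r["obs"]["t"],r["obs"]["eef_pos"],r["obs"]["contact_force"],r["obs"]["gripper_width"])
shoot(bot,"scene","s14");crop("s14",320,190,460,340,5,"c16");shoot(bot,"top","t14")
```

```text
17.1333 [0.44421462 0.23212586 0.36539511] [-0.13348325  0.52110606 -0.85222906] 0.5982910651421689
```

View pics/w14.png

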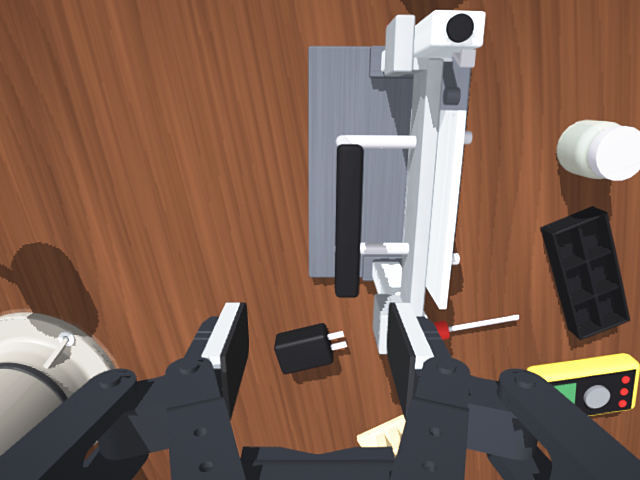

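View pics/c16.png

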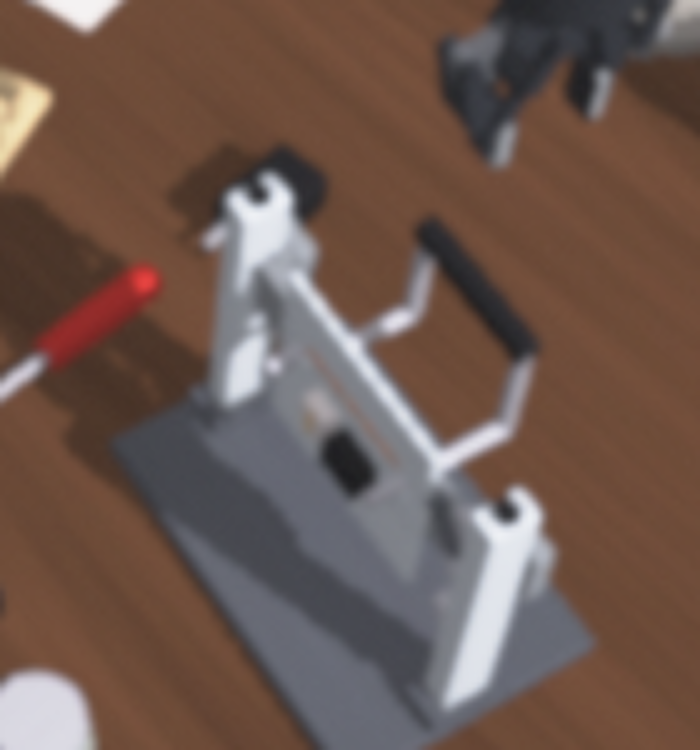

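View pics/t14.png

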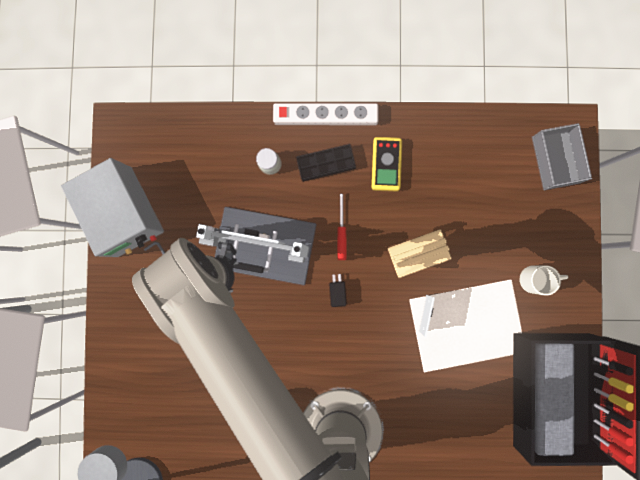

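Run:
```python
from h import *
from station import bot
r=load("w14")
for z in (.203,.253): print(z,np.linalg.norm(onz(r,(349,146),z)-onz(r,(347,296),z)))
a=load("t4");b=load("t14");d=np.abs(a["color"].astype(int)-b["color"]).max(2)>60;d[180:,:345]=0;print("changed px right/top:",d.sum(),np.argwhere(d)[:,::-1].min(0) if d.any() else "",np.argwhere(d)[:,::-1].max(0) if d.any() else "")
print(bot.get_obs()["t"],bot.hand_in())
```

```text
0.203 0.11640514318107051
0.253 0.0974510134029828
changed px right/top: 14690 [345 210] [635 479]
the job is handed in; nothing more can be done
17.2333 None
```

The plate is hanging on both pegs with the relay facing outward, and the crossbar stands one notch up with its pawl caught. I handed the job in at about 17 s, with the gripper open and clear of everything.

- **Plate:** I took the one with the relay from the rack (measured 140.6 mm wide), not the bare look-alike on the paper. I slid it onto both pegs until it pressed on the crossbar at 5.5 N, then let go with the crossbar still at its lowest position.
- **Crossbar:** I lifted it by the handle to about 58–60 mm and let it down. It stopped about 49–50 mm up with an 11.6 N support force. It stayed there after release, and the handle's apparent size (97.5 mm when taken at the raised height, similar to 96.6 mm before the lift) fits that height.
- **Last pictures:** They show the plate against the crossbar with both peg tips through it, and the other things where they were.

Some checks were less clean:
- **Peg height:** one measurement gave 123.3 mm instead of 125 mm, within the calibration error.
- **Handle height:** the two-view measurement was rough (192–198 mm for its top, which should be at 203 mm). I used the given height and confirmed the grasp by picture.
- **Bystanders:** the automatic before/after picture comparison was swamped by the arm and its shadow, so I checked these by eye only.

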